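# Third hand: hold the foot block against the riser board

### The arm

A 6-joint arm with a two-finger parallel gripper is mounted at the origin on a cart in front of the work surface, level with it; the furniture and walls round the work are solid. World frame = base frame: x ahead of the robot, y to its left, z up, the work surface at z = 0. Lengths are in mm, angles in degrees, forces in N, time in s.
With the tool pointing down it reaches from about 350 to 850 mm from the base axis. Payload 8.1 kg.
Tool frame: the origin (TCP) lies midway between the tips of the shut fingers; the grasp point (between the pads) lies hold_point_z behind it (hold_point_z is the distance from the TCP to the grasp point, in mm); z points along the fingers, x is the direction in which the jaws open and shut, and the axes are right-handed (so a half turn about z gives the same grasp; the last joint's range is limited). The gripper opens to 85 mm and grips with 20 to 120 N. Pads are 22 mm wide; open, the fingers measure 114 mm over their backs; the gripper's body (76 mm by 85 mm) begins 54 mm behind the grasp point. The pads swing forward as they close: fully open they stand 13 mm farther back than shut.
Start: joints at [63.174, 7.471, 85.268, -0, 87.261, -4.893], TCP at [224.091, 556.587, 231.292] pointing down, gripper open.
Joint ranges: [-169.43, 169.43], [-51.17, 129.36], [1.28, 143.12], [-76.62, 256.62], [0, 156.53], [-152.29, 152.29]. Speed limits (degrees/s): [136.94, 136.94, 159.86, 180, 180, 180].

### API

Orientations are given as [roll, pitch, yaw] about the fixed x, y, z axes, in that order (R = Rz(yaw) Ry(pitch) Rx(roll)).
In Python, from bench import * gives the robot as it stands.
- The arm moves only by the shell command python3 -m pendant 'ROWS' [OPENING] [FORCE]. ROWS is JSON, a list that holds one entry, the list of rows, each a list of 4 numbers: the shift along the tool's x, y, z normalised to -1 to 1, where 1 is 0.02 m, then the turn about the tool's z normalised to -1 to 1, where 1 is 0.08 rad. A call has exactly 10 rows; each row shifts and turns the pose as measured when the row begins, along the tool's axes as they then stand; what a row does not reach is not made up. A row lasts 1/12 s, in which the tool goes at most 41.7 mm and 7.16 degrees, less where a joint would pass 70% of its speed; a pose out of reach is approached as far as the arm can. A call with a number of a shift or a turn outside -1 to 1 is refused whole. A call with a gripper value outside its range is refused whole. OPENING is the gripper's target within -1 to 1 (fully open at 1, half-way at 0, shut at -1), set as the call begins (- or left out, the last holds). The fingers move at their own pace and stop on an object; FORCE is the grip in N (left out, the last holds). Time passes only in rows, so rows that do not move let the fingers close, or fill a call up. It gives the time, the measured TCP pose, the force and the opening at its end, in the units of the state.
- sense(): the state, without advancing time (a new reading comes with each control period).
- snapshot(name): name is "side" or "top"; returns the picture (420x560x3 uint8, red, green, blue); there is no depth.
- calibration(name): a dict with "mtx" (3x3 intrinsics, pixels), "world_to_cam" (4x4, takes a point from world to camera coordinates). Camera axes: x right, y down, z forward; pixel columns grow to the right and rows downward; lengths in mm; the calibration is good to about 2 mm. A picture is of the moment at which its call begins. calibration takes no time and is no camera call.
- hand_in(): hands the job in, once; it reports no verdict.
The state is a dict: "time": time; "joint_pos": joint angles; "qd": joint speeds; "joint_efforts": joint torques, N m; "tool_pos": TCP position; "tcp_rot": TCP orientation; "ft_force": force on the tool from outside, world axes, zero at the start; "wrist_torque": the same for the moment, N m; "finger_gap": finger opening in mm.
Only numpy, scipy, OpenCV 4.12 (cv2) and the standard library are available. Lean on these libraries where they do the work, as an engineer would, in place of code of your own. Each camera call takes 0.05 s, during which the arm holds its last target.

### The job

Take the stepped wooden foot block, set it flat on the bed of the screwing fixture between the two low cheeks with its tall end towards the upright plywood board, and slide it against the board so that the sprung stop gives way until its side pointers stand about midway between the two ribs on each edge of the bed (15 mm in, about 7.5 N). Do not push the stop to the end of its travel, and leave the plain block, the stamp, the cup and the spice jar where they are. Finish while still holding the block there with that steady push, so that a colleague can drive the screws: do not let go.

Things in the scene. Friction and masses are not known exactly. Their poses are not given: they have to be found in the camera images.
- foot_block: loose stepped light wood block, 0.08-0.17 kg, standing on its underside. Base 80 (x) x 36 (y) x 24 (z) mm; its tall end, 36 x 36 mm in plan, spans x = +4 to +40 mm and rises to z = 56 mm. Flat sides 36 mm apart over the full height. Origin: centre of its underside; x points to the tall end, z up
- foot_front (a point): bottom edge centre of the foot block's tall end face (block frame x = +40 mm, y = 0, z = 0); this flat face, 36 mm wide and 56 mm high, goes against the board
- fixture: fixed aluminium bed, x = -95 to +100 mm, 130 mm wide, 12 mm thick. Origin: centre of its underside, on the worktop; x = push direction, away from the robot (within 20 deg of world x). Two cheeks, x = -90 to +15 mm, top at z = 24 mm, leave a 44 mm wide channel centred on y = 0. Rear block and sleeves x = +78 to +112 mm, top z = 56 mm. Ribs on both edges mark 10 and 20 mm of travel
- board_face (a point): bottom centre of the channel-side face of the upright plywood board (15 x 90 x 48 mm, 1 mm above the bed, top 61 mm over the worktop), which the sprung stop carries at the channel's far end. Axes as the fixture's. At rest it lies at x = +20 mm, y = 0, z = 13 mm in the fixture frame; it moves along +x with the stop
- sprung_board (a joint): travel of the sprung stop along the fixture's +x, in m: 0 at rest, end stop at 0.028. The spring pushes back with 0.5 N per mm from zero (no preload), lightly damped, no friction: 0.015 means 7.5 N. Pointers at both sides of the stop show the travel against the ribs at 10 and 20 mm
- stamp: small wooden rubber stamp, 34x46x67 mm, with a turned handle; stands on the worktop; leave it alone. Origin: on its underside
- espresso_cup: small white cup with one handle, 60x85x56 mm; stands on the worktop; leave it alone. Origin: on its underside
- spice_jar: spice jar with a yellow-brown cap, 42x42x96 mm; stands on the worktop; leave it alone. Origin: on its underside
- plain_block: light wood block of the same length and width as the foot block but with no step: a straight box 80 (x) x 36 (y) x 40 (z) mm. Not wanted now. Origin: centre of its underside
Not all that is in view belongs to the job. Leave any turquoise look-alike of the foot_block alone.

How it is judged (in metres and radians):
At the end, for the whole second after the job is handed in: Through the last second the fingers hold the foot block (over 2 N), still and flat on the bed (4 mm, 0.06 rad), centred in the channel within 6 mm, straight within 0.12 rad, tall end face within 4 mm of the board and pressing on it with 5 to 10 N, the stop 10 to 20 mm in (contact force between foot_block and sprung_board between 5 and 10 N and value of joint sprung_board between 0.01 and 0.02 m and x of foot_front in the frame of board_face above -0.004 m and y of foot_front in the frame of board_face between -0.006 and 0.006 m and z of foot_block in the frame of fixture below 0.016 m and angle between foot_block's own z axis and vertical below 0.06 rad and angle between the x axis of foot_block and the x axis of fixture, either way round below 0.12 rad and contact force between the fingers and foot_block above 2 N and linear speed of foot_block below 0.01 m/s); the arm keeps its last pose, push and grip.
It fails at once if the sprung stop is pushed to the end of its travel (over 26 mm) (value of joint sprung_board above 0.026 m).
It fails at once if the plain block, the stamp, the cup or the spice jar is moved by more than 30 mm or knocked over (distance of any of stamp, espresso_cup, spice_jar, plain_block from where it was at the start of the episode above 0.03 m or angle between any of stamp, espresso_cup, spice_jar, plain_block's own z axis and vertical above 0.5 rad).
It also fails if it takes over 45 s, if anything falls off the work surface, if the arm or the gripper's body presses on something with over 40 N, if the wrist force passes 120 N, or if a joint passes its speed limit or range.

## Working session

There is one attempt and no reset: what is moved stays moved. The work goes in short steps, Python scripts to look and compute and a shell command to move; the robot and the scene stay as the last step left them, time stands still between calls to the robot, and variables do not carry over. Pictures are saved under pics/ and viewed, and the job is handed in when it is done.

```bash
ls; mkdir -p pics
python3 - <<'E'
from bench import *
import cv2
for n in("side","top"):
    im=snapshot(n); cv2.imwrite(f"pics/{n}0.png",im[:,:,::-1]); c=calibration(n); print(n,c["mtx"],c["world_to_cam"])
s=sense(); print({k:s[k] for k in("time","tool_pos","tcp_rot","ft_force","finger_gap")})
import bench; print([k for k in dir(bench) if k[0]!='_'])
try: print(hold_point_z)
except Exception as e: print(e)
E
```

```text
pics
side [[451.09635835   0.         278.80197434]
 [  0.         451.09635835 202.623204  ]
 [  0.           0.           1.        ]] [[ 9.38695444e-01  3.44546125e-01 -1.17826348e-02 -5.99694986e+02]
 [ 2.94911523e-01 -8.20230902e-01 -4.90151467e-01 -1.18198121e+02]
 [-1.78544270e-01  4.56628115e-01 -8.71557634e-01  1.15224608e+03]
 [ 0.00000000e+00  0.00000000e+00  0.00000000e+00  1.00000000e+00]]
top [[418.75295034   0.         284.62392598]
 [  0.         418.75295034 210.32097591]
 [  0.           0.           1.        ]] [[ 2.21796316e-02 -9.99718296e-01  8.44942301e-03  4.22981764e+01]
 [-9.86222700e-01 -2.32644476e-02 -1.63778972e-01  6.08563940e+02]
 [ 1.63929406e-01 -4.70045551e-03 -9.86460874e-01  1.13333106e+03]
 [ 0.00000000e+00  0.00000000e+00  0.00000000e+00  1.00000000e+00]]
{'time': 0.1, 'tool_pos': array([223.87292378, 556.15623382, 230.3672197 ]), 'tcp_rot': array([-1.79991838e+02,  9.15290953e-02,  6.80698385e+01]), 'ft_force': array([1.70496344, 0.50382769, 0.25990732]), 'finger_gap': 85.56341401543733}
['PlanningError', 'calibration', 'hand_in', 'hold_point_z', 'sense', 'snapshot']
18.700000000000003
```

View pics/side0.png

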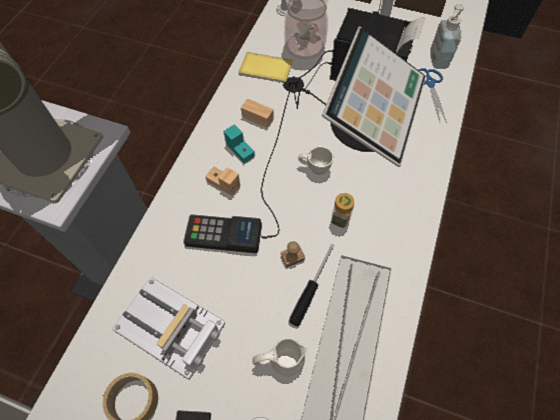

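View pics/top0.png

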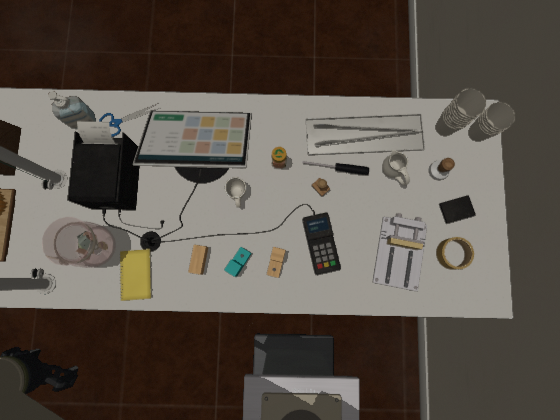

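Candidates for the foot block, by top-view pixel:
- (199,259): a wooden box with no step, so the plain block.
- (238,262): the turquoise look-alike.
- (277,262): a light wood stepped block, which is my choice.

Next I'll check it in a close crop.

Run:
```python
import cv2,numpy as np
t=cv2.imread("pics/top0.png"); s=cv2.imread("pics/side0.png")
a=cv2.resize(t[235:285,180:300],(800,333),interpolation=cv2.INTER_CUBIC)
b=cv2.resize(s[155:205,190:270],(400,250),interpolation=cv2.INTER_CUBIC)
c=cv2.resize(t[205:297,365:440],(400,490),interpolation=cv2.INTER_CUBIC)
d=cv2.resize(s[265:385,105:235],(400,369),interpolation=cv2.INTER_CUBIC)
L=np.zeros((583,800,3),np.uint8); L[:333]=a; L[333:,:400]=b
cv2.imwrite("pics/crop1.png",L)
M=np.zeros((490,800,3),np.uint8); M[:,:400]=c; M[:369,400:]=d
cv2.imwrite("pics/crop2.png",M)
```

```text
(no output)
```

View pics/crop1.png

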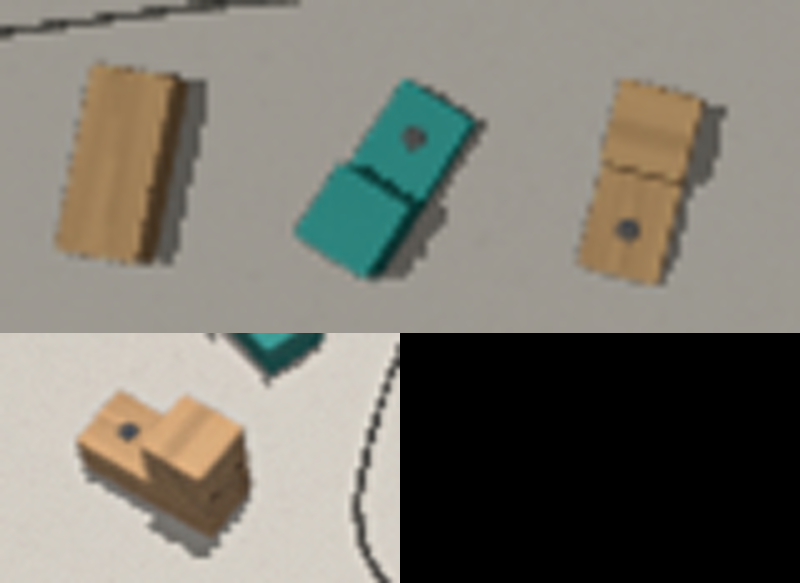

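View pics/crop2.png

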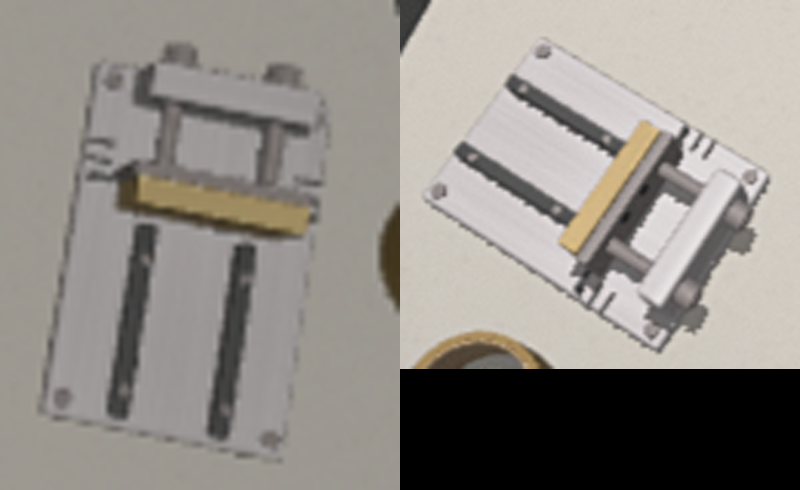

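The crop confirms it: light wood with one step, and the tall end points towards +x (up in the top view). The fixture is at top (402,253), with the board on its far side. Next I'll cast rays from the corners.

```bash
cat > h.py <<'E'
import numpy as np
from bench import *
def ray(n,uv,z):
    c=calibration(n);T=c["world_to_cam"];R=T[:3,:3];t=T[:3,3]
    d=R.T@np.linalg.solve(c["mtx"],[uv[0],uv[1],1.]);o=-R.T@t
    return o+d*(z-o[2])/d[2]
def cr(n,p,s,off,z): return ray(n,[(p[0]+.5)/s-.5+off[0],(p[1]+.5)/s-.5+off[1]],z)[:2]
def proj(n,P):
    c=calibration(n);q=c["world_to_cam"][:3]@np.r_[P,1.];q=c["mtx"]@q;return q[:2]/q[2]
E
python3 - <<'E'
from h import *
np.set_printoptions(precision=1,suppress=True)
def rep(name,n,pts,s,off,z):
    P=np.array([cr(n,p,s,off,z) for p in pts]); print(name,P.tolist() if 0 else P.round(1).tolist(),'mean',P.mean(0))
    for i in range(len(P)):
        d=P[(i+1)%len(P)]-P[i]; print('  ',np.hypot(*d).round(1),np.degrees(np.arctan2(d[1],d[0])).round(1))
rep('tall top','top',[(620,80),(705,98),(683,183),(603,163)],800/120,(180,235),56)
rep('low near','top',[(577,263),(660,284)],800/120,(180,235),24)
rep('tall side','side',[(188,62),(244,98),(200,148),(145,112)],5,(190,155),56)
rep('bed top','top',[(97,62),(332,96),(280,458),(40,413)],400/75,(365,205),12)
rep('cheekL','top',[(147,225),(120,417)],400/75,(365,205),24)
rep('cheekR','top',[(245,245),(218,437)],400/75,(365,205),24)
rep('bed side','side',[(140,38),(370,178),(262,352),(22,200)],400/130,(105,265),12)
rep('board top','top',[(135,178),(308,206),(305,232),(137,202)],400/75,(365,205),61)
E
```

```text
tall top [[503.8, 87.4], [497.2, 51.9], [461.9, 60.2], [469.4, 93.5]] mean [483.1  73.2]
   36.1 -100.6
   36.2 166.7
   34.1 77.3
   35.0 -10.0
low near [[428.7, 104.1], [420.7, 68.9]] mean [424.7  86.5]
   36.2 -102.7
   36.2 77.3
tall side [[475.1, 95.5], [507.7, 85.8], [499.2, 53.6], [467.3, 63.1]] mean [487.3  74.5]
   34.1 -16.6
   33.3 -104.9
   33.2 163.5
   33.3 76.5
bed top [[603.1, -230.6], [587.3, -358.8], [392.3, -324.6], [413.1, -197.1]] mean [ 498.9 -277.8]
   129.2 -97.0
   198.0 170.0
   129.2 80.8
   192.9 -10.0
cheekL [[513.5, -253.1], [411.9, -236.8]] mean [ 462.7 -244.9]
   102.9 170.9
   102.9 -9.1
cheekR [[504.1, -305.3], [402.7, -288.3]] mean [ 453.4 -296.8]
   102.8 170.5
   102.8 -9.5
bed side [[415.0, -198.5], [606.7, -233.4], [586.4, -357.2], [394.9, -326.0]] mean [ 500.8 -278.8]
   194.9 -10.3
   125.4 -99.3
   194.1 170.8
   129.1 81.0
board top [[534.8, -237.5], [522.2, -327.3], [508.7, -325.3], [522.3, -238.3]] mean [ 522.  -282.1]
   90.6 -97.9
   13.7 171.6
   88.0 81.1
   12.5 3.7
```

Measurements:
- **Block:** yaw about -12.9°, tall-end centre about (485,73).
- **Fixture:** yaw about -9.6°, origin about (496.5,-277.7).

The jaw yaw to grasp is about 77°. In tool axes the shift is about -350 in x and +423 in y.

```bash
python3 -m pendant '[[[-0.4,0.5,0,0],[-0.7,0.85,0,0],[-0.8,0.97,0,0],[-0.8,0.97,0,0],[-0.8,0.97,0,0],[-0.8,0.97,0,0],[-0.8,0.97,0,0],[-0.8,0.97,0,0],[-0.8,0.97,0,0],[-0.8,0.97,0,0]]]' 1 40
cat >> h.py <<'E'
def to(x,y,z,yaw):
    s=sense();p=np.array(s["tool_pos"]);a=np.radians(s["tcp_rot"][2]);d=np.array([x,y,z])-p
    tx=d[0]*np.cos(a)+d[1]*np.sin(a);ty=d[0]*np.sin(a)-d[1]*np.cos(a)
    dy=-(np.radians(yaw)-a)
    print("t",s["time"],"pos",p.round(1),"rpy",np.round(s["tcp_rot"],2),"F",np.round(s["ft_force"],1),"gap",round(s["finger_gap"],1))
    print("units tool x,y,z,turn:",np.round([tx/20,ty/20,-d[2]/20,dy/.08],2))
E
python3 -c "
from h import *
to(485,73.3,120,77.1)"
```

```text
time: 0.93
tool_pos: [338.6, 335.8, 225.2]
tcp_rot: [-179.9, 0.6, 68.5]
ft_force: [0.1, 0.3, 0.8]
finger_gap: 85.1
t 0.9333 pos [338.6 335.8 225.2] rpy [-179.89    0.6    68.47] F [0.1 0.3 0.8] gap 85.1
units tool x,y,z,turn: [-9.52 11.63  5.26 -1.88]
```

```bash
python3 -m pendant '[[[-0.8,0.97,0,0],[-0.8,0.97,0,0],[-0.8,0.97,0,0],[-0.8,0.97,0,0],[-0.8,0.97,0.3,0],[-0.8,0.97,0.5,0],[-0.8,0.97,0.8,0],[-0.8,0.97,0.8,0],[-0.8,0.97,0.8,0],[-0.5,0.6,0.5,0]]]' 1 40
python3 -c "
from h import *
to(485,73.3,120,77.1)"
```

```text
time: 1.77
tool_pos: [458.9, 103.2, 150.8]
tcp_rot: [179.8, 0.6, 68.3]
ft_force: [0.5, 0.3, -0.1]
finger_gap: 85.4
t 1.7667 pos [458.9 103.2 150.8] rpy [179.8    0.6   68.32] F [ 0.5  0.3 -0.1] gap 85.4
units tool x,y,z,turn: [-0.91  1.77  1.54 -1.91]
```

```bash
python3 -m pendant '[[[-0.3,0.5,0.4,0],[-0.3,0.4,0.4,0],[-0.2,0.4,0.4,0],[-0.1,0.3,0.3,0],[0,0.1,0,-0.5],[0,0,0,-0.5],[0,0,0,-0.5],[0,0,0,-0.4],[0,0,0,0],[0,0,0,0]]]' 1 40
python3 -c "
from h import *
to(485,73.3,100,77.1)
import cv2
for n in ('side','top'): cv2.imwrite('pics/%s1.png'%n,cv2.resize(snapshot(n),None,fx=1.4,fy=1.4)[:,:,::-1])"
```

```text
time: 2.6
tool_pos: [482.6, 66.1, 113.2]
tcp_rot: [-179.7, 0.8, 77.2]
ft_force: [0.3, 0.8, 0.7]
finger_gap: 85.3
t 2.6 pos [482.6  66.1 113.2] rpy [-179.7     0.8    77.16] F [0.3 0.8 0.7] gap 85.3
units tool x,y,z,turn: [0.38 0.04 0.66 0.01]
```

View pics/side1.png

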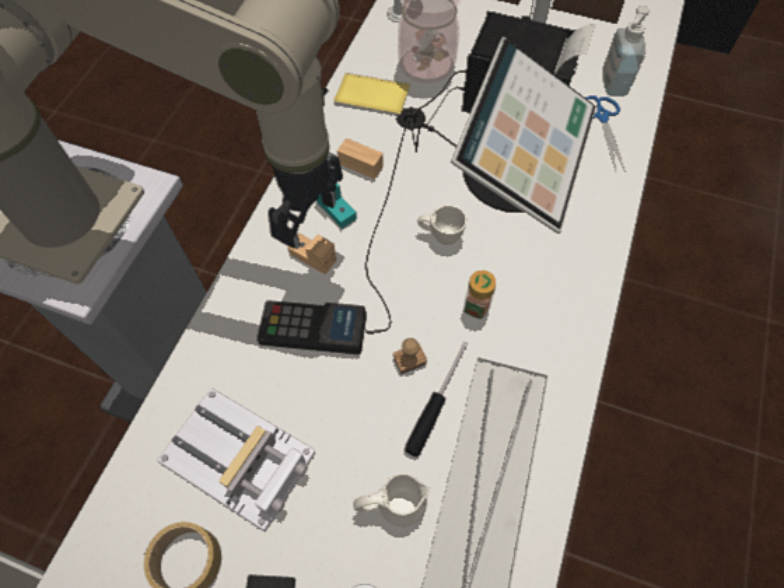

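View pics/top1.png

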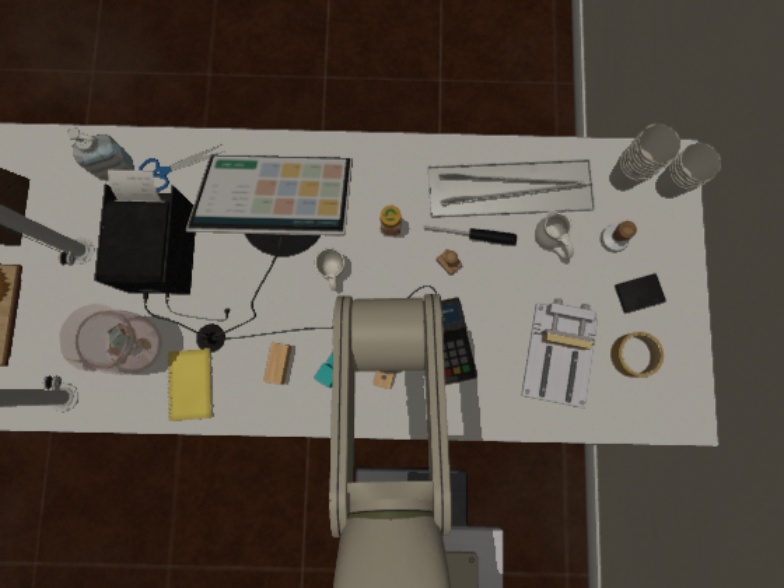

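The side view shows the open gripper over the tall end, with the turquoise block close to its left finger. I'll narrow the jaws, correct the lateral offset and go lower.

```bash
python3 -m pendant '[[[0.2,0.02,0,0],[0.15,0.02,0,0],[0,0,0.4,0],[0,0,0.4,0],[0,0,0.4,0],[0,0,0.4,0],[0,0,0.4,0],[0,0,0.2,0],[0,0,0,0],[0,0,0,0]]]' 0.4 40
python3 -c "
from h import *
to(485,73.3,18,77.1)
import cv2
s=snapshot('side');cv2.imwrite('pics/side2.png',cv2.resize(s[100:220,170:300],None,fx=4.5,fy=4.5)[:,:,::-1])"
```

```text
time: 3.53
tool_pos: [483.4, 73.3, 62.7]
tcp_rot: [-179.6, 0.8, 77.1]
ft_force: [-0.0, -0.2, -0.6]
finger_gap: 59.9
t 3.5333 pos [483.4  73.3  62.7] rpy [-179.57    0.84   77.06] F [-0.  -0.2 -0.6] gap 59.9
units tool x,y,z,turn: [ 0.02  0.08  2.24 -0.01]
```

View pics/side2.png

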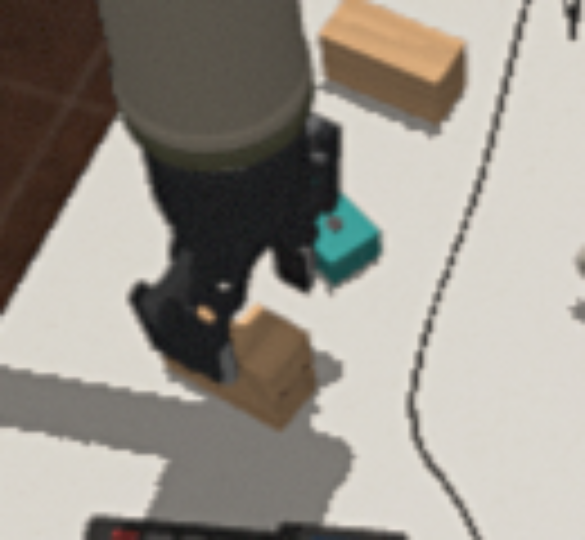

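The fingers straddle the tall end at about crop (250,340), with the plain block clear at (390,60). I'll descend, then close.

```bash
python3 -m pendant '[[[0,0.08,0.4,0],[0,0,0.4,0],[0,0,0.4,0],[0,0,0.4,0],[0,0,0.4,0],[0,0,0.2,0],[0,0,0,0],[0,0,0,0],[0,0,0,0],[0,0,0,0]]]' 0.4 40
python3 -c "
from h import *
to(485,73.3,18,77.1)"
```

```text
time: 4.42
tool_pos: [485.1, 72.2, 14.5]
tcp_rot: [-179.6, 0.8, 77.1]
ft_force: [1.2, 1.2, -0.9]
finger_gap: 59.6
t 4.4167 pos [485.1  72.2  14.5] rpy [-179.61    0.82   77.05] F [ 1.2  1.2 -0.9] gap 59.6
units tool x,y,z,turn: [ 0.05 -0.02 -0.18 -0.01]
```

```bash
python3 -m pendant '[[[0.05,0,-0.2,0],[0,0,0,0],[0,0,0,0],[0,0,0,0],[0,0,0,0],[0,0,0,0],[0,0,0,0],[0,0,0,0],[0,0,0,0],[0,0,0,0]]]' -1 50
python3 -c "
from h import *
to(485,73.3,18,77.1)
import cv2
s=snapshot('side');cv2.imwrite('pics/side3.png',cv2.resize(s[100:220,170:300],None,fx=4.5,fy=4.5)[:,:,::-1])"
```

```text
time: 5.25
tool_pos: [486.5, 73.5, 20.5]
tcp_rot: [-179.8, 0.8, 77.1]
ft_force: [-0.8, -0.1, -1.0]
finger_gap: 35.5
t 5.25 pos [486.5  73.5  20.5] rpy [-179.77    0.78   77.06] F [-0.8 -0.1 -1. ] gap 35.5
units tool x,y,z,turn: [-0.03 -0.07  0.12 -0.01]
```

View pics/side3.png

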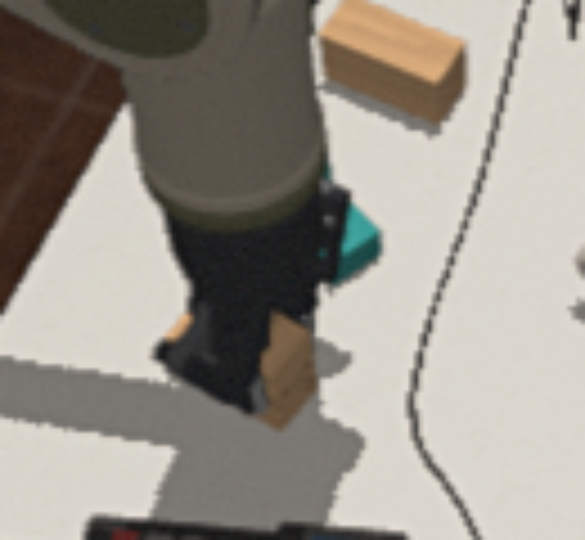

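It's held: gap 35.5 for a 36 mm block. Now I'll lift.

```bash
python3 -m pendant '[[[0,0,-0.3,0],[0,0,-0.5,0],[0,0,-0.7,0],[0,0,-0.7,0],[0,0,-0.7,0],[0,0,-0.7,0],[0,0,-0.5,0],[0,0,-0.3,0],[0,0,0,0],[0,0,0,0]]]'
python3 -c "
from h import *
to(478.8,-274.7,110,80.4)"
```

```text
time: 6.13
tool_pos: [487.4, 74.7, 118.2]
tcp_rot: [-179.9, 0.8, 77.1]
ft_force: [0.3, -1.4, -2.2]
finger_gap: 35.4
t 6.1333 pos [487.4  74.7 118.2] rpy [-179.86    0.75   77.06] F [ 0.3 -1.4 -2.2] gap 35.4
units tool x,y,z,turn: [-17.12   3.49   0.41  -0.73]
```

```bash
python3 -m pendant '[[[-0.3,0.06,0,0],[-0.6,0.12,0,0],[-0.8,0.16,0,0],[-0.9,0.18,0,0],[-0.9,0.18,0,0],[-0.9,0.18,0,0],[-0.9,0.18,0,0],[-0.9,0.18,0,0],[-0.9,0.18,0,0],[-0.9,0.18,0,0]]]'
python3 -c "
from h import *
to(478.8,-274.7,110,80.4)"
```

```text
time: 6.97
tool_pos: [475.0, -99.4, 111.2]
tcp_rot: [-179.0, 0.9, 77.3]
ft_force: [0.2, -0.3, -1.5]
finger_gap: 35.4
t 6.9667 pos [475.  -99.4 111.2] rpy [-179.      0.88   77.34] F [ 0.2 -0.3 -1.5] gap 35.4
units tool x,y,z,turn: [-8.51  2.11  0.06 -0.67]
```

```bash
python3 -m pendant '[[[-0.9,0.2,0,0],[-0.9,0.2,0,0],[-0.9,0.2,0,0],[-0.9,0.2,0,0],[-0.9,0.2,0,0],[-0.9,0.2,0,0],[-0.9,0.2,0,0],[-0.7,0.2,0,-0.2],[-0.5,0.1,0,-0.2],[-0.2,0.1,0,-0.2]]]'
python3 -c "
from h import *
to(478.8,-274.7,80,80.4)"
```

```text
time: 7.8
tool_pos: [462.2, -275.4, 101.6]
tcp_rot: [-177.9, 0.7, 79.8]
ft_force: [0.2, -0.7, -1.7]
finger_gap: 35.6
t 7.8 pos [ 462.2 -275.4  101.6] rpy [-177.87    0.68   79.77] F [ 0.2 -0.7 -1.7] gap 35.6
units tool x,y,z,turn: [ 0.18  0.81  1.08 -0.14]
```

```bash
python3 -m pendant '[[[0.1,0.3,0,-0.1],[0,0.3,0,0],[0,0.1,0,0],[0,0,0,0],[0,0,0,0],[0,0,0,0],[0,0,0,0],[0,0,0,0],[0,0,0,0],[0,0,0,0]]]'
python3 -c "
from h import *
to(478.8,-274.7,80,80.4)
import cv2
s=snapshot('side');cv2.imwrite('pics/side4.png',cv2.resize(s[240:390,90:260],None,fx=4,fy=4)[:,:,::-1])
s=snapshot('top');cv2.imwrite('pics/top4.png',cv2.resize(s[190:310,340:470],None,fx=4.5,fy=4.5)[:,:,::-1])
"
```

```text
time: 8.63
tool_pos: [476.1, -273.9, 98.5]
tcp_rot: [-177.6, 0.5, 80.3]
ft_force: [0.5, -0.8, -0.9]
finger_gap: 35.3
t 8.6333 pos [ 476.1 -273.9   98.5] rpy [-177.62    0.52   80.34] F [ 0.5 -0.8 -0.9] gap 35.3
units tool x,y,z,turn: [-0.02  0.14  0.92 -0.01]
```

View pics/side4.png

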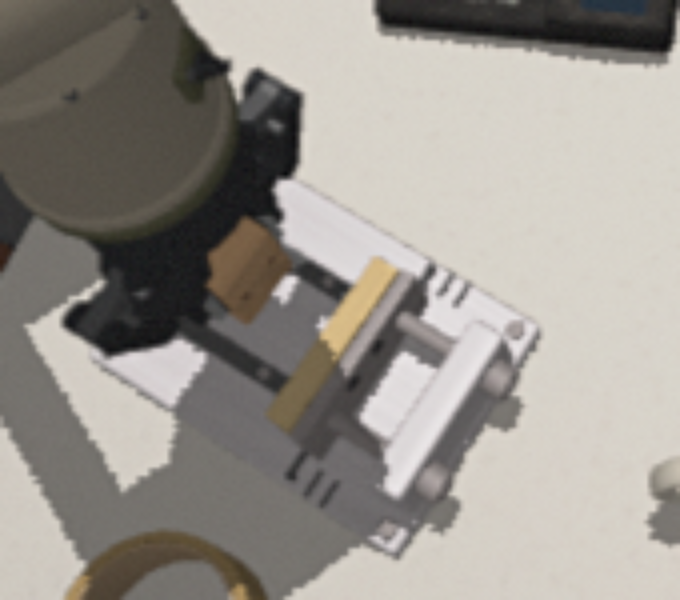

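View pics/top4.png

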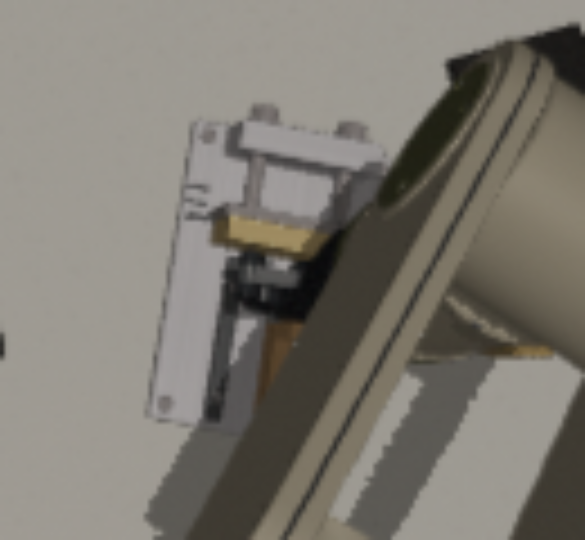

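The block hangs over the channel with its tall end towards the board (side crop 250,265 against the board at 340,340). The tool picked up about 2.4° of roll in the fast traverse. I'll check whether a fast move back and a slow return take it out.

```bash
python3 -m pendant '[[[0.5,0,0,0],[0.9,0,0,0],[0.9,0,0,0],[0.9,0,0,0],[0.9,0,0,0],[0.9,0,0,0],[0.9,0,0,0],[0.9,0,0,0],[0.4,0,0,0],[0,0,0,0]]]'
python3 -c "
from h import *
to(478.8,-274.7,80,80.4)"
```

```text
time: 9.57
tool_pos: [501.0, -121.9, 97.4]
tcp_rot: [-177.7, 0.5, 80.1]
ft_force: [-0.2, -0.5, -0.7]
finger_gap: 35.6
t 9.5667 pos [ 501.  -121.9   97.4] rpy [-177.68    0.47   80.12] F [-0.2 -0.5 -0.7] gap 35.6
units tool x,y,z,turn: [-7.72  0.22  0.87 -0.06]
```

```bash
python3 -m pendant '[[[-0.4,0,0,0],[-0.4,0,0,0],[-0.4,0,0,0],[-0.4,0,0,0],[-0.4,0,0,0],[-0.4,0,0,0],[-0.4,0,0,0],[-0.4,0,0,0],[-0.4,0,0,0],[-0.4,0,0,0]]]'
python3 -m pendant '[[[-0.4,0,0,0],[-0.4,0,0,0],[-0.4,0,0,0],[-0.4,0,0,0],[-0.4,0,0,0],[-0.4,0,0,0],[-0.4,0,0,0],[-0.2,0,0,0],[-0.1,0,0,0],[0,0,0,0]]]'
python3 -c "
from h import *
to(478.8,-274.7,60,80.4)"
```

```text
time: 10.4
tool_pos: [484.6, -212.9, 98.4]
tcp_rot: [-177.7, 0.6, 79.9]
ft_force: [0.3, -0.2, -1.8]
finger_gap: 35.7
time: 11.23
tool_pos: [472.1, -282.6, 99.0]
tcp_rot: [-177.7, 0.6, 79.8]
ft_force: [-0.6, -0.0, -1.3]
finger_gap: 35.3
t 11.2333 pos [ 472.1 -282.6   99. ] rpy [-177.68    0.58   79.85] F [-0.6 -0.  -1.3] gap 35.3
units tool x,y,z,turn: [ 0.45  0.26  1.95 -0.12]
```

The tilt is steady at about 2.3°, which is still within tolerance, and contact with the bed can level it. I'll correct laterally and descend to just above the cheeks.

```bash
python3 -m pendant '[[[0.2,0.1,0.2,-0.1],[0.2,0.1,0.3,0],[0.05,0.05,0.4,0],[0,0,0.4,0],[0,0,0.4,0],[0,0,0.3,0],[0,0,0.2,0],[0,0,0.1,0],[0,0,0,0],[0,0,0,0]]]'
python3 -c "
from h import *
to(478.8,-274.7,45,80.4)
import cv2
s=snapshot('side');cv2.imwrite('pics/side5.png',cv2.resize(s[240:390,90:260],None,fx=4,fy=4)[:,:,::-1])"
```

```text
time: 12.07
tool_pos: [476.2, -270.8, 45.4]
tcp_rot: [-177.5, 0.4, 80.5]
ft_force: [0.4, 0.7, -0.4]
finger_gap: 35.2
t 12.0667 pos [ 476.2 -270.8   45.4] rpy [-177.47    0.43   80.49] F [ 0.4  0.7 -0.4] gap 35.2
units tool x,y,z,turn: [-0.17  0.16  0.02  0.02]
```

View pics/side5.png

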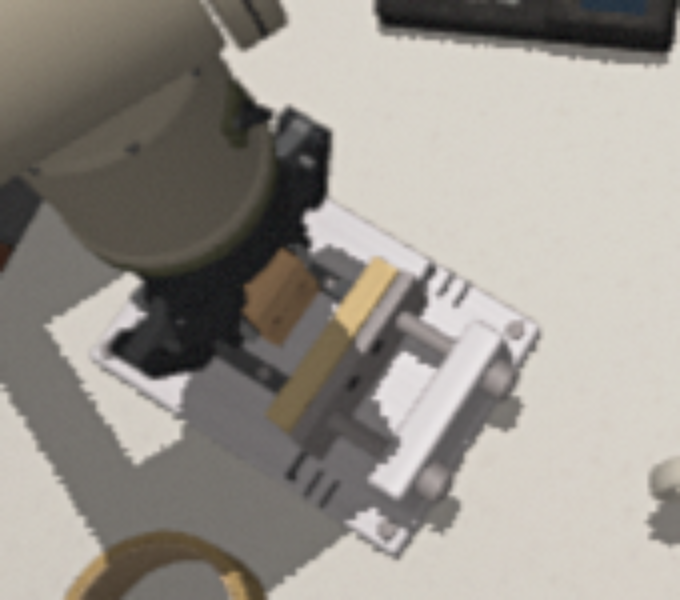

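```bash
cat > ov.py <<'E'
from h import *
import cv2,sys
from scipy.spatial.transform import Rotation as Rn
def ov(name,off=18.0,h=20.5):
    s=sense();R=Rn.from_euler('xyz',s["tcp_rot"],degrees=True).as_matrix();p=np.array(s["tool_pos"])
    B=np.c_[R[:,1],R[:,0],-R[:,2]]  # block x=tool y, block y = tool x, z=-tool z
    im=cv2.resize(snapshot('side')[240:390,90:260],None,fx=4,fy=4)[:,:,::-1].copy()
    for q in [(off,18,-h),(off,-18,-h),(off,18,56-h),(off,-18,56-h),(off-36,18,56-h),(off-36,-18,56-h)]:
        u=(proj('side',p+B@np.array(q))-[90,240]+.5)*4-.5; cv2.circle(im,(int(u[0]),int(u[1])),3,(0,0,255),1); 
    a=np.radians(-9.6);F=np.array([[np.cos(a),-np.sin(a)],[np.sin(a),np.cos(a)]])
    for q in [(-90,22,24),(15,22,24),(-90,-22,24),(15,-22,24),(20,45,61),(20,-45,61)]:
        w=F@np.array(q[:2])+[496.5,-277.7]; u=(proj('side',np.r_[w,q[2]])-[90,240]+.5)*4-.5; cv2.circle(im,(int(u[0]),int(u[1])),3,(255,0,0),1)
    w=F.T@(p[:2]-[496.5,-277.7]); print("TCP in fixture",w.round(1),"face",(w[0]+off).round(1))
    cv2.imwrite(name,im)
if __name__=="__main__": ov(sys.argv[1])
E
python3 ov.py pics/ov5.png
```

```text
TCP in fixture [-21.1   3.4] face -3.1
```

View pics/ov5.png

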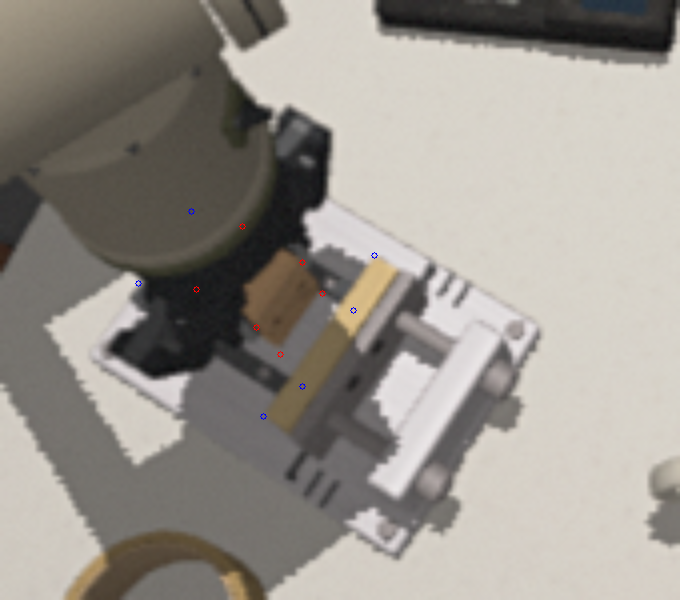

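Run:
```python
import cv2
im=cv2.imread('pics/side5.png'); im=im[::4,::4] if 0 else im
cv2.imwrite('pics/z5.png',cv2.resize(im[225:365,215:405],None,fx=4,fy=4,interpolation=cv2.INTER_CUBIC))
```

```text
(no output)
```

View pics/z5.png

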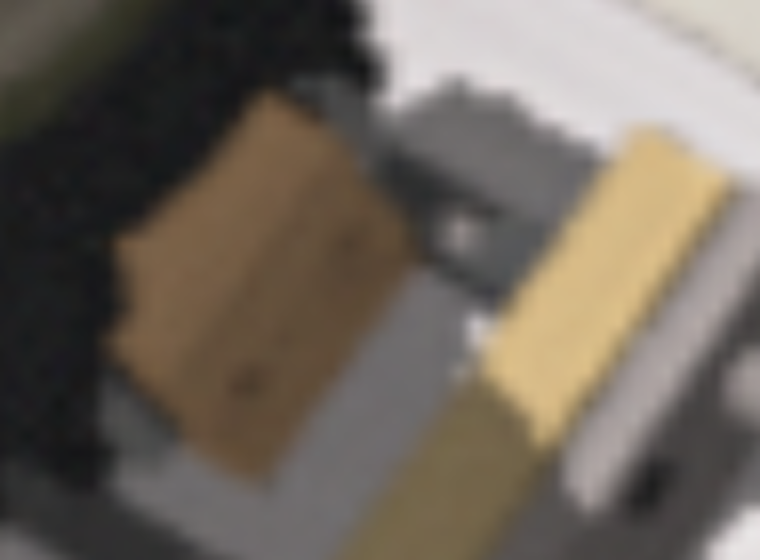

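The zoom shows the block sitting about 4 mm to the +y side of the channel: bottom edge at (425,255)–(265,490), close to the upper cheek. I'll shift about -4.5 mm along tool x and lower in small steps.

```bash
python3 -m pendant '[[[-0.12,0,0,0],[-0.1,0,0,0],[0,0,0,0],[0,0,0,0],[0,0,0,0],[0,0,0,0],[0,0,0,0],[0,0,0,0],[0,0,0,0],[0,0,0,0]]]'
python3 -c "
from h import *
to(478.8,-274.7,45,80.4)"
python3 ov.py pics/ov6.png
python3 - <<'E'
import cv2
im=cv2.imread('pics/ov6.png')
cv2.imwrite('pics/z6.png',cv2.resize(im[225:365,215:405],None,fx=4,fy=4,interpolation=cv2.INTER_CUBIC))
E
```

```text
time: 13.0
tool_pos: [477.0, -277.1, 48.1]
tcp_rot: [-177.7, 0.5, 80.5]
ft_force: [-0.9, 0.1, -2.0]
finger_gap: 35.3
t 13.0 pos [ 477.  -277.1   48.1] rpy [-177.72    0.55   80.46] F [-0.9  0.1 -2. ] gap 35.3
units tool x,y,z,turn: [0.13 0.07 0.15 0.01]
TCP in fixture [-19.3  -2.7] face -1.3
```

View pics/z6.png

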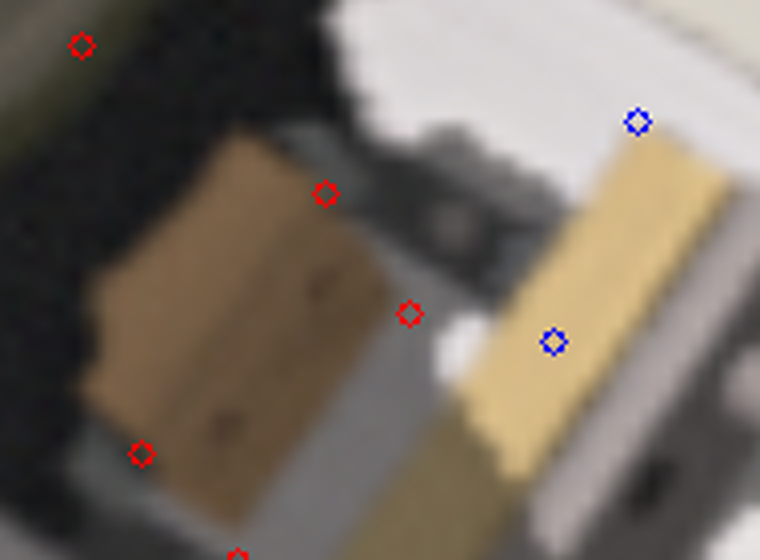

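The block is now about centred: bottom corners at (395,285) and (240,525), with bed visible on both sides. I'll lower into the channel while watching the force.

```bash
python3 -m pendant '[[[0,0,0.15,0],[0,0,0.15,0],[0,0,0.15,0],[0,0,0.1,0],[0,0,0.05,0],[0,0,0,0],[0,0,0,0],[0,0,0,0],[0,0,0,0],[0,0,0,0]]]'
python3 -c "
from h import *
to(478.8,-274.7,32.5,80.4)"
python3 ov.py pics/ov7.png
python3 - <<'E'
import cv2
im=cv2.imread('pics/ov7.png')
cv2.imwrite('pics/z7.png',cv2.resize(im[225:365,215:405],None,fx=4,fy=4,interpolation=cv2.INTER_CUBIC))
E
```

```text
time: 13.88
tool_pos: [476.0, -276.8, 34.1]
tcp_rot: [-177.7, 0.5, 80.5]
ft_force: [0.7, 0.3, -1.1]
finger_gap: 35.4
t 13.8833 pos [ 476.  -276.8   34.1] rpy [-177.65    0.52   80.46] F [ 0.7  0.3 -1.1] gap 35.4
units tool x,y,z,turn: [0.13 0.12 0.08 0.01]
TCP in fixture [-20.3  -2.5] face -2.3
```

View pics/z7.png

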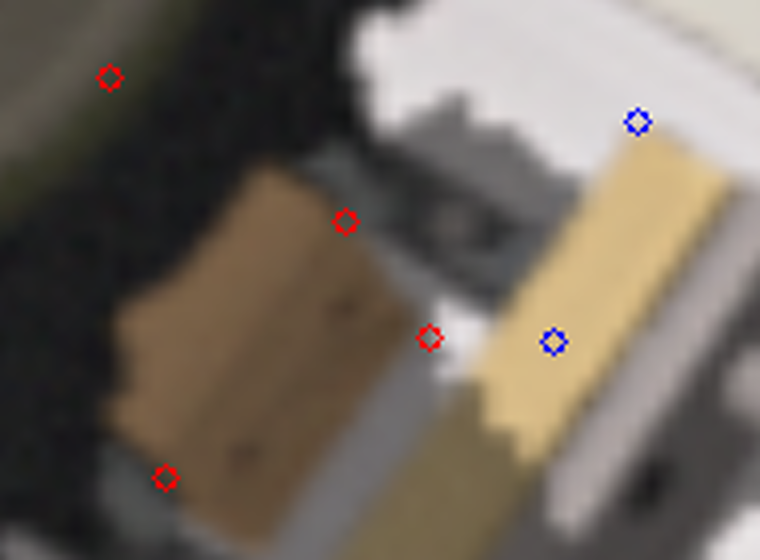

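No contact force yet, and both cheeks look clear. I'll lower in 1 mm steps.

```bash
python3 -m pendant '[[[0,0,0.05,0],[0,0,0.05,0],[0,0,0.05,0],[0,0,0,0],[0,0,0,0],[0,0,0,0],[0,0,0,0],[0,0,0,0],[0,0,0,0],[0,0,0,0]]]'
python3 -m pendant '[[[0,0,0.05,0],[0,0,0,0],[0,0,0.05,0],[0,0,0,0],[0,0,0,0],[0,0,0,0],[0,0,0,0],[0,0,0,0],[0,0,0,0],[0,0,0,0]]]'
```

```text
time: 14.77
tool_pos: [476.6, -277.2, 32.1]
tcp_rot: [-177.7, 0.6, 80.5]
ft_force: [0.5, 0.7, -0.5]
finger_gap: 35.4
time: 15.6
tool_pos: [477.2, -277.6, 32.0]
tcp_rot: [-177.8, 0.6, 80.5]
ft_force: [-0.8, 1.0, 2.0]
finger_gap: 35.4
```

```bash
python3 -m pendant '[[[0,0,0.05,0],[0,0,0.05,0],[0,0,0.05,0],[0,0,0.05,0],[0,0,0.05,0],[0,0,0.05,0],[0,0,0.05,0],[0,0,0.05,0],[0,0,0.05,0],[0,0,0.05,0]]]'
python3 -c "
from h import *
to(478.8,-274.7,32.5,80.4)"
```

```text
time: 16.43
tool_pos: [477.3, -277.7, 32.0]
tcp_rot: [-177.7, 0.6, 80.5]
ft_force: [-4.9, 3.2, 11.7]
finger_gap: 35.4
t 16.4333 pos [ 477.3 -277.7   32. ] rpy [-177.71    0.56   80.5 ] F [-4.9  3.2 11.7] gap 35.4
units tool x,y,z,turn: [ 0.16  0.05 -0.03  0.02]
```

There's bed contact: 11.7 N upward with z settled at 32.0, so the block bottom is at about 11.5–12 mm. Now I'll slide towards the board and let the down-force relax.

```bash
python3 -m pendant '[[[0,0.1,0,0],[0,0.1,0,0],[0,0.1,0,0],[0,0.1,0,0],[0,0.1,0,0],[0,0.1,0,0],[0,0.1,0,0],[0,0.1,0,0],[0,0,0,0],[0,0,0,0]]]'
python3 -c "
from h import *
to(478.8,-274.7,32.0,80.4)"
python3 ov.py pics/ov8.png
python3 - <<'E'
import cv2
im=cv2.imread('pics/ov8.png')
cv2.imwrite('pics/z8.png',cv2.resize(im[225:365,215:405],None,fx=4,fy=4,interpolation=cv2.INTER_CUBIC))
E
```

```text
time: 17.27
tool_pos: [492.3, -281.1, 32.1]
tcp_rot: [-177.4, 0.6, 80.5]
ft_force: [-2.7, 1.1, 5.7]
finger_gap: 35.3
t 17.2667 pos [ 492.3 -281.1   32.1] rpy [-177.41    0.61   80.51] F [-2.7  1.1  5.7] gap 35.3
units tool x,y,z,turn: [ 0.2  -0.72  0.    0.02]
TCP in fixture [-3.6 -4.1] face 14.4
```

View pics/z8.png

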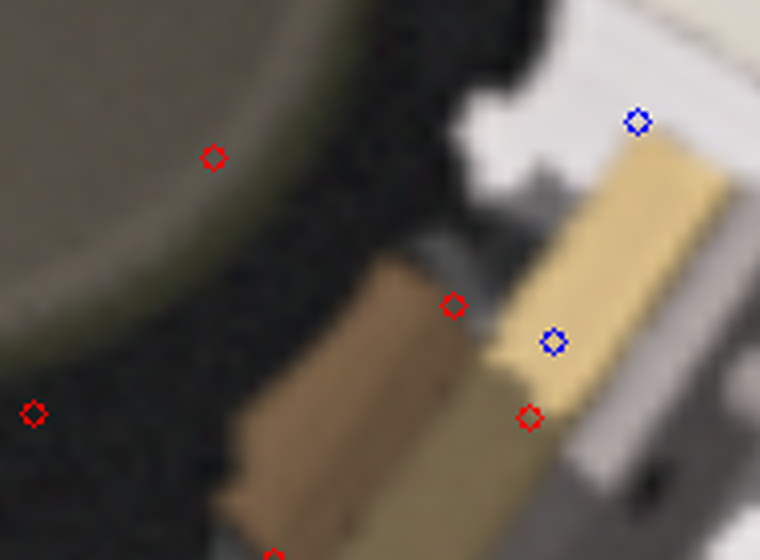

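```bash
python3 -m pendant '[[[0.02,0.06,0,0],[0.02,0.06,0,0],[0.02,0.06,0,0],[0.02,0.06,0,0],[0,0.06,0,0],[0,0.06,0,0],[0,0.06,0,0],[0,0.06,0,0],[0,0.06,0,0],[0,0.06,0,0]]]'
python3 ov.py pics/ov9.png; python3 -c "
from h import *
to(478.8,-274.7,32.0,80.4)"
```

```text
time: 18.15
tool_pos: [501.8, -281.8, 32.2]
tcp_rot: [-177.0, 0.6, 80.5]
ft_force: [-7.5, 1.6, 8.3]
finger_gap: 35.5
TCP in fixture [ 5.9 -3.2] face 23.9
t 18.2 pos [ 501.9 -281.8   32.2] rpy [-177.01    0.65   80.48] F [-6.6  1.6  7.9] gap 35.5
units tool x,y,z,turn: [ 0.16 -1.2   0.01  0.02]
```

View pics/ov9.png

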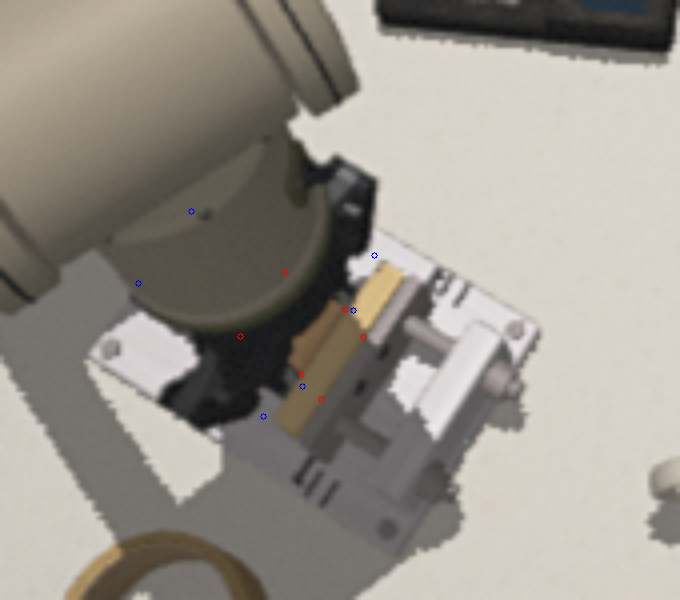

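The board has begun to move (about 5 mm), but the tool roll has crept to 3°, apparently from a +y side force, probably the -y cheek. I'll lift the down-force a little and move towards the other cheek. That should relieve it and lever the roll back.

```bash
python3 -m pendant '[[[0.05,0,-0.04,0],[0.05,0,-0.02,0],[0.06,0,0,0],[0.06,0,0,0],[0.06,0,0,0],[0.06,0,0,0],[0.06,0,0,0],[0.06,0,0,0],[0.06,0,0,0],[0.06,0,0,0]]]'
python3 ov.py pics/ov10.png;python3 -c "
from h import *
to(478.8,-274.7,32.0,80.4)"
```

```text
time: 19.03
tool_pos: [502.8, -275.6, 32.4]
tcp_rot: [-177.0, 1.2, 80.4]
ft_force: [-3.9, -7.4, -0.5]
finger_gap: 35.0
TCP in fixture [5.8 3.2] face 23.8
t 19.0833 pos [ 502.8 -275.5   32.4] rpy [-177.04    1.24   80.43] F [-3.5 -7.2 -0.5] gap 35.7
units tool x,y,z,turn: [-0.16 -1.19  0.02  0.01]
```

```bash
python3 -m pendant '[[[0.08,0,0,0],[0.08,0,0,0],[0.08,0,0,0],[0.08,0,0,0],[0.08,0,0,0],[0.08,0,0,0],[0.08,0,0,0],[0.08,0,0,0],[0.08,0,0,0],[0.08,0,0,0]]]'
python3 -c "
from h import *
to(478.8,-274.7,32.0,80.4)"
```

```text
time: 19.92
tool_pos: [502.8, -275.2, 32.9]
tcp_rot: [-177.2, 2.8, 80.3]
ft_force: [-3.9, -10.5, -1.2]
finger_gap: 35.6
t 19.9167 pos [ 502.8 -275.2   32.9] rpy [-177.24    2.76   80.34] F [ -3.9 -10.5  -1.2] gap 35.6
units tool x,y,z,turn: [-0.18 -1.19  0.05 -0.01]
```

The roll/pitch axes turn with yaw, so I'd misread them. "Roll" here is tilt about the jaw axis (block nose up or down), which a regrip on the bed will cure. "Pitch" is lean about the push axis, and the cheek push raised it. I'll retreat a little, lever back on the other cheek, then release and regrip with the block flat.

```bash
python3 -m pendant '[[[-0.05,-0.1,0,0],[-0.08,-0.1,0,0],[-0.08,-0.1,0,0],[-0.08,-0.1,0,0],[-0.08,-0.1,0,0],[-0.08,0,0,0],[-0.08,0,0,0],[-0.08,0,0,0],[-0.08,0,0,0],[-0.08,0,0,0]]]'
python3 -m pendant '[[[-0.08,0,0,0],[-0.08,0,0,0],[-0.08,0,0,0],[-0.08,0,0,0],[-0.08,0,0,0],[-0.08,0,0,0],[-0.08,0,0,0],[-0.08,0,0,0],[-0.08,0,0,0],[-0.08,0,0,0]]]'
python3 -c "
from h import *
to(478.8,-274.7,32.0,80.4)"
```

```text
time: 20.75
tool_pos: [491.3, -281.5, 32.9]
tcp_rot: [-177.3, 2.0, 80.3]
ft_force: [0.8, 6.9, 2.1]
finger_gap: 35.4
time: 21.58
tool_pos: [491.4, -282.0, 33.0]
tcp_rot: [-177.1, 0.4, 80.2]
ft_force: [0.6, 8.3, 1.8]
finger_gap: 35.2
t 21.5833 pos [ 491.4 -282.    33. ] rpy [-177.07    0.4    80.24] F [0.6 8.3 1.8] gap 35.2
units tool x,y,z,turn: [ 0.26 -0.68  0.05 -0.04]
```

```bash
python3 -m pendant '[[[0.08,0,0,0],[0.07,0,0,0],[0.06,0,0,0],[0,0,0,0],[0,0,0,0],[0,0,0,0],[0,0,0,0],[0,0,0,0],[0,0,0,0],[0,0,0,0]]]'
python3 -m pendant '[[[0,0,0,0],[0,0,0,0],[0,0,0,0],[0,0,0,0],[0,0,0,0],[0,0,0,0],[0,0,0,0],[0,0,0,0],[0,0,0,0],[0,0,0,0]]]' 0.1 40
python3 ov.py pics/ov11.png;python3 -c "
from h import *
to(478.8,-274.7,32.0,80.4)"
```

```text
time: 22.42
tool_pos: [492.2, -278.1, 32.8]
tcp_rot: [-177.1, 0.4, 80.2]
ft_force: [-0.7, -0.2, -1.5]
finger_gap: 35.7
time: 23.25
tool_pos: [492.8, -278.7, 33.8]
tcp_rot: [-177.2, 0.5, 80.2]
ft_force: [-0.5, -0.1, 0.2]
finger_gap: 46.7
TCP in fixture [-3.4 -1.6] face 14.6
t 23.3 pos [ 492.8 -278.7   33.8] rpy [-177.17    0.49   80.24] F [-0.3  0.1  0.7] gap 46.8
units tool x,y,z,turn: [ 0.08 -0.73  0.09 -0.04]
```

View pics/ov11.png

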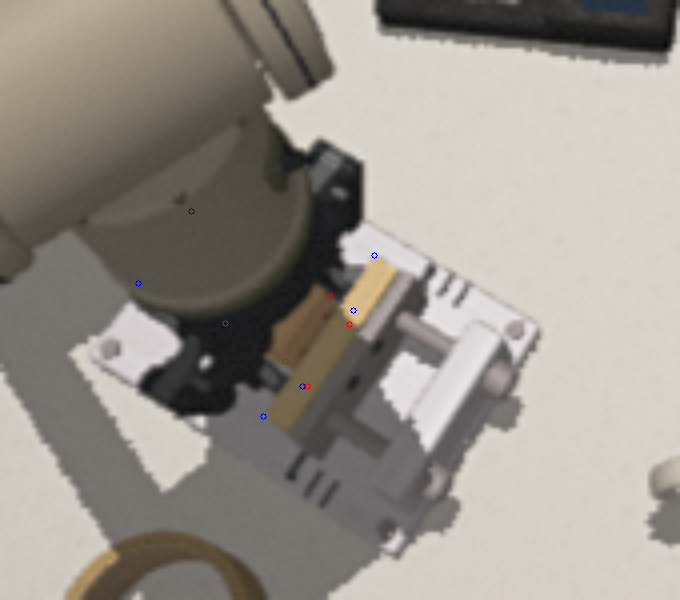

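The block now rests flat on the bed and the board is back at rest (edge at 375,255 as before). Regripping.

```bash
python3 -m pendant '[[[0,0,0,0],[0,0,0,0],[0,0,0,0],[0,0,0,0],[0,0,0,0],[0,0,0,0],[0,0,0,0],[0,0,0,0],[0,0,0,0],[0,0,0,0]]]' -1 60
python3 -m pendant '[[[0,0.05,0,0],[0,0.05,0,0],[0,0.05,0,0],[0,0.05,0,0],[0,0.05,0,0],[0,0.05,0,0],[0,0.05,0,0],[0,0.05,0,0],[0,0.05,0,0],[0,0.05,0,0]]]'
python3 ov.py pics/ov12.png;python3 -c "
from h import *
to(478.8,-274.7,32.0,80.4)"
```

```text
time: 24.13
tool_pos: [493.1, -278.8, 34.0]
tcp_rot: [-177.2, 0.5, 80.2]
ft_force: [0.0, -0.7, 0.9]
finger_gap: 35.0
time: 24.97
tool_pos: [502.0, -280.8, 34.0]
tcp_rot: [-177.0, 0.5, 80.2]
ft_force: [-5.0, 0.7, 5.0]
finger_gap: 35.3
TCP in fixture [ 5.9 -2.1] face 23.9
t 25.0167 pos [ 502.2 -280.8   34. ] rpy [-176.97    0.5    80.23] F [-4.3  0.3  5.6] gap 35.6
units tool x,y,z,turn: [ 0.1  -1.2   0.1  -0.04]
```

View pics/ov12.png

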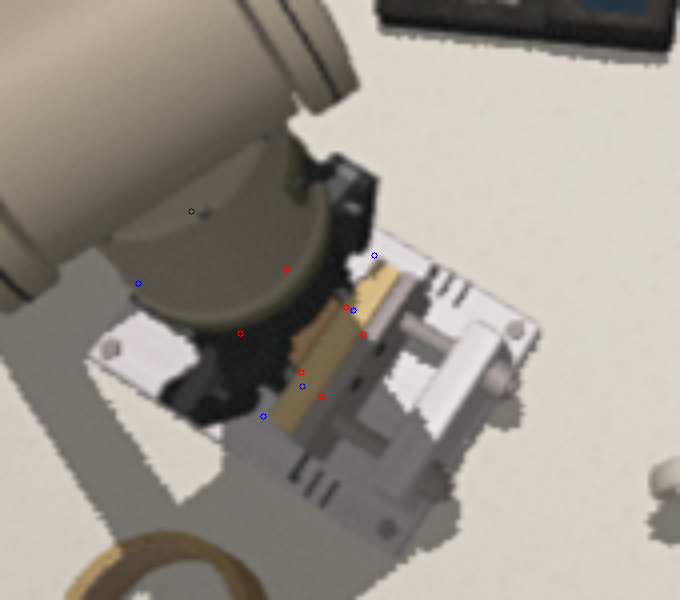

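```bash
python3 -m pendant '[[[0,0.05,-0.02,0],[0,0.05,-0.01,0],[0,0.05,-0.005,0],[0,0.05,-0.003,0],[0,0.05,-0.003,0],[0,0.05,-0.003,0],[0,0.05,-0.003,0],[0,0.05,-0.003,0],[0,0.03,0,0],[0,0.03,0,0]]]'
python3 -c "
from h import *
to(478.8,-274.7,32.0,80.4)
import cv2
s=snapshot('side')[:,:,::-1]; o=cv2.imread('pics/side0.png')
k=lambda m: cv2.resize(m[295:375,155:232],(390,405),interpolation=cv2.INTER_CUBIC)
cv2.imwrite('pics/p13.png',np.hstack([k(o),k(s)])); cv2.imwrite('pics/raw13.png',s)
"; python3 ov.py pics/ov13.png
```

```text
time: 25.85
tool_pos: [508.5, -281.8, 34.1]
tcp_rot: [-176.5, 0.4, 80.2]
ft_force: [-7.8, 1.7, 7.5]
finger_gap: 35.4
t 25.85 pos [ 508.5 -281.8   34.1] rpy [-176.49    0.44   80.2 ] F [-7.8  1.7  7.5] gap 35.4
units tool x,y,z,turn: [ 0.1  -1.52  0.1  -0.04]
TCP in fixture [12.5 -2.1] face 30.5
```

View pics/p13.png

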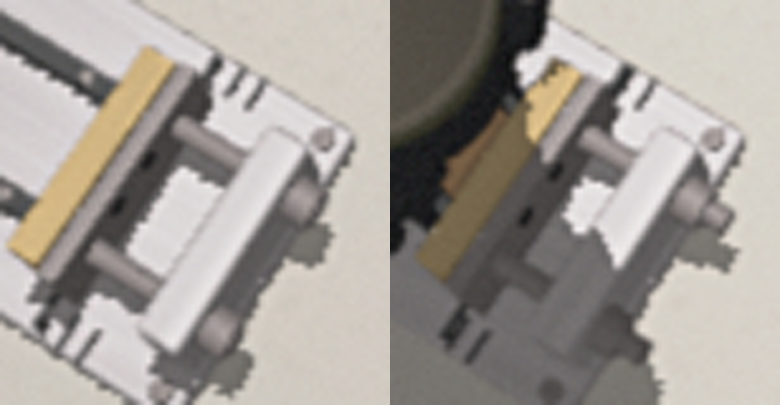

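The board has shifted by (18,13) px in the crop, which is about 9–10 mm. The pointer stands at the first rib, and the pose agrees (TCP 12.5 with contact at about 3). About 5 mm more, with a slight lift to relieve the bed friction.

```bash
python3 -m pendant '[[[0,0.05,-0.015,0],[0,0.05,-0.015,0],[0,0.05,-0.015,0],[0,0.05,-0.01,0],[0,0.05,-0.01,0],[0,0.05,-0.005,0],[0,0.04,0,0],[0,0.03,0,0],[0,0.03,0,0],[0,0.03,0,0]]]'
cat > pic.py <<'E'
from h import *
import cv2,sys
n=sys.argv[1]
to(478.8,-274.7,32.0,80.4)
s=snapshot('side')[:,:,::-1]; o=cv2.imread('pics/side0.png')
k=lambda m: cv2.resize(m[295:375,155:232],(390,405),interpolation=cv2.INTER_CUBIC)
cv2.imwrite('pics/p%s.png'%n,np.hstack([k(o),k(s)])); cv2.imwrite('pics/raw%s.png'%n,s)
q=np.array(sense()["tool_pos"][:2])-[496.5,-277.7];a=np.radians(-9.6)
print("TCP fixture",(q@[np.cos(a),np.sin(a)]).round(1),(q@[-np.sin(a),np.cos(a)]).round(1))
E
python3 pic.py 14
```

```text
time: 26.78
tool_pos: [510.7, -282.2, 34.3]
tcp_rot: [-175.6, 0.3, 80.1]
ft_force: [-7.3, 1.2, 6.4]
finger_gap: 35.1
t 26.7833 pos [ 510.7 -282.2   34.3] rpy [-175.58    0.33   80.13] F [-7.3  1.2  6.4] gap 35.1
units tool x,y,z,turn: [ 0.1  -1.63  0.11 -0.06]
TCP fixture 14.7 -2.0
```

View pics/p14.png

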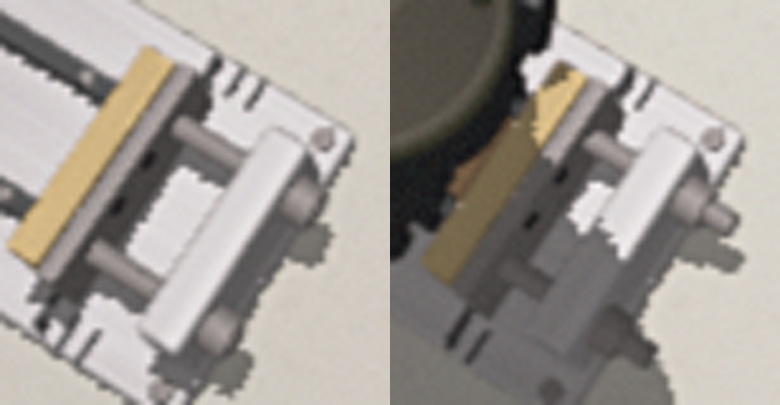

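Travel is now about 12–13 mm, but the wrist creeps nose-down under load with every row (roll -175.6). There's time in hand, so I'll back off, release and regrip flat, then do the final push quickly in few rows and with slope compensation.

```bash
python3 -m pendant '[[[0.04,-0.2,0.01,0],[0.03,-0.2,0.01,0],[0,-0.2,0.01,0],[0,-0.2,0.01,0],[0,0,0,0],[0,0,0,0],[0,0,0,0],[0,0,0,0],[0,0,0,0],[0,0,0,0]]]'
python3 -m pendant '[[[0,0,0,0],[0,0,0,0],[0,0,0,0],[0,0,0,0],[0,0,0,0],[0,0,0,0],[0,0,0,0],[0,0,0,0],[0,0,0,0],[0,0,0,0]]]' 0.1 40
python3 pic.py 15
```

```text
time: 27.67
tool_pos: [495.3, -277.7, 34.2]
tcp_rot: [-175.8, 0.3, 80.1]
ft_force: [-0.7, -0.4, 0.1]
finger_gap: 35.2
time: 28.5
tool_pos: [496.0, -277.6, 34.3]
tcp_rot: [-175.8, 0.3, 80.1]
ft_force: [-0.6, 0.3, 0.4]
finger_gap: 46.7
t 28.5 pos [ 496.  -277.6   34.3] rpy [-175.85    0.32   80.15] F [-0.6  0.3  0.4] gap 46.7
units tool x,y,z,turn: [-0.01 -0.87  0.11 -0.06]
TCP fixture -0.6 0.0
```

View pics/p15.png

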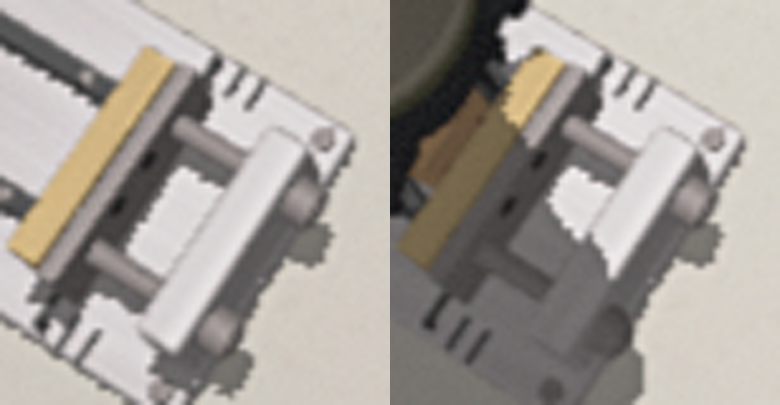

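```bash
python3 -m pendant '[[[0,0,0,0],[0,0,0,0],[0,0,0,0],[0,0,0,0],[0,0,0,0],[0,0,0,0],[0,0,0,0],[0,0,0,0],[0,0,0,0],[0,0,0,0]]]' -1 60
python3 -m pendant '[[[0,0,0,0],[0,0,0,0],[0,0,0,0],[0,0.15,-0.01,0],[0,0.2,-0.014,0],[0,0.2,-0.014,0],[0,0.2,-0.014,0],[0,0.1,-0.007,0],[0,0.08,-0.006,0],[0,0.04,-0.003,0]]]'
python3 pic.py 16; python3 -c "
from h import *
to(478.8,-274.7,32.0,80.4)"
```

```text
time: 29.38
tool_pos: [496.1, -277.7, 34.4]
tcp_rot: [-175.9, 0.3, 80.1]
ft_force: [-0.6, -0.0, 1.1]
finger_gap: 35.3
time: 30.22
tool_pos: [512.4, -280.6, 34.5]
tcp_rot: [-175.2, 0.3, 80.1]
ft_force: [-7.7, 2.0, 7.5]
finger_gap: 35.3
t 30.2167 pos [ 512.4 -280.6   34.5] rpy [-175.18    0.27   80.12] F [-7.7  2.   7.5] gap 35.3
units tool x,y,z,turn: [ 0.   -1.71  0.12 -0.06]
TCP fixture 16.2 -0.2
t 30.2667 pos [ 512.4 -280.6   34.5] rpy [-175.17    0.26   80.12] F [-7.5  2.8  7.9] gap 35.2
units tool x,y,z,turn: [ 0.   -1.71  0.12 -0.06]
```

View pics/p16.png

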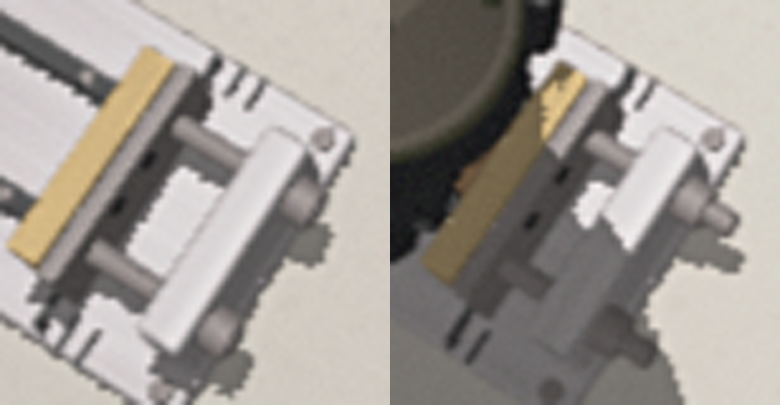

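The pointer is just past the first rib. I'll measure the board's shift more precisely by comparing the rest picture (15) with this one (16) using OpenCV.

```bash
cat > tr.py <<'E'
from h import *
import cv2,sys
a=np.radians(-9.6);d=np.array([np.cos(a),np.sin(a)])
def track(n,ref='15'):
    A=cv2.imread('pics/raw%s.png'%ref);B=cv2.imread('pics/raw%s.png'%n)
    w=np.array([496.5,-277.7])+d*20
    # px per mm of travel at board-top height
    g=proj('side',np.r_[w+d*10,50])-proj('side',np.r_[w,50]); g/=10
    for (x0,y0,x1,y1) in [(158,320,182,348),(165,315,186,342)]:
        T=A[y0:y1,x0:x1]; R=B[y0-4:y1+14,x0-4:x1+16]
        r=cv2.matchTemplate(R,T,cv2.TM_CCOEFF_NORMED); _,v,_,m=cv2.minMaxLoc(r)
        def sub(l,c,h): return (l-h)/(2*(l-2*c+h))
        dx=m[0]-4+sub(r[m[1],m[0]-1],v,r[m[1],m[0]+1]);dy=m[1]-4+sub(r[m[1]-1,m[0]],v,r[m[1]+1,m[0]])
        print(n,"score",round(float(v),2),"shift",round(dx,2),round(dy,2),"travel mm",round(float(np.dot([dx,dy],g)/np.dot(g,g)),1))
for n in sys.argv[1:]: track(n)
E
python3 tr.py 13 14 16
```

```text
13 score 0.79 shift 3.81 2.78 travel mm 9.7
13 score 0.92 shift 3.29 3.02 travel mm 9.1
14 score 0.74 shift 4.91 3.32 travel mm 12.3
14 score 0.87 shift 4.68 2.87 travel mm 11.4
16 score 0.7 shift 5.1 2.99 travel mm 12.3
16 score 0.8 shift 5.55 1.7 travel mm 11.6
```

```bash
python3 -m pendant '[[[0,0.1,-0.015,0],[0,0.08,-0.012,0],[0,0.06,-0.008,0],[0,0.036,-0.004,0],[0,0.036,-0.004,0],[0,0.036,-0.004,0],[0,0.036,-0.004,0],[0,0.036,-0.004,0],[0,0.036,-0.004,0],[0,0.036,-0.004,0]]]'
python3 pic.py 17; python3 tr.py 17
```

```text
time: 31.1
tool_pos: [514.3, -280.9, 34.8]
tcp_rot: [-173.7, 0.1, 80.1]
ft_force: [-7.0, 1.8, 6.5]
finger_gap: 35.3
t 31.1 pos [ 514.3 -280.9   34.8] rpy [-1.7366e+02  1.1000e-01  8.0060e+01] F [-7.   1.8  6.5] gap 35.3
units tool x,y,z,turn: [ 0.   -1.8   0.14 -0.07]
TCP fixture 18.1 -0.2
17 score 0.58 shift 1.36 10.46 travel mm 13.7
17 score 0.69 shift 7.15 1.92 travel mm 14.7
```

View pics/p17.png

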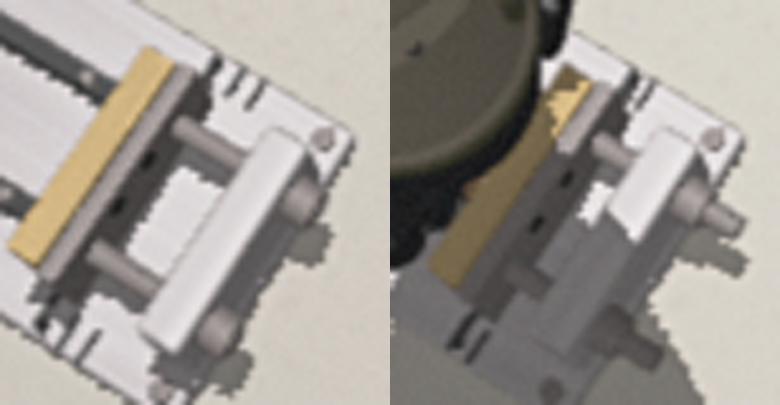

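Travel is about 14–15 mm by image and pose, and the wrist reads about 7 N along the push. Since the regrip the nose tilt is at most 2.2° (0.038 rad). I'll check the hold is steady under the last target, since camera calls pass time without rows.

```bash
python3 - <<'E'
from h import *
import cv2
for i in range(12):
    s=snapshot('side' if i%2 else 'top'); q=sense(); p=np.array(q["tool_pos"])
    if i%2: cv2.imwrite('pics/raw18.png',s[:,:,::-1])
    else: cv2.imwrite('pics/top18.png',s[:,:,::-1])
    print(round(q["time"],2),p.round(1),np.round(q["tcp_rot"],2),np.round(q["ft_force"],1),round(q["finger_gap"],1))
E
python3 tr.py 18; python3 -c "
import cv2
cv2.imwrite('pics/t18.png',cv2.resize(cv2.imread('pics/top18.png')[190:310,340:470],None,fx=4.5,fy=4.5))"
```

```text
31.2 [ 514.3 -280.9   34.8] [-1.7365e+02  1.1000e-01  8.0060e+01] [-7.8  1.3  6.5] 35.4
31.25 [ 514.3 -280.9   34.8] [-1.7366e+02  1.1000e-01  8.0060e+01] [-7.5  0.3  7.2] 35.4
31.3 [ 514.3 -280.9   34.7] [-1.7366e+02  1.1000e-01  8.0060e+01] [-8.   2.1  6.3] 35.3
31.35 [ 514.3 -280.9   34.8] [-1.7366e+02  1.1000e-01  8.0060e+01] [-7.1  1.7  6.7] 35.2
31.4 [ 514.3 -280.9   34.7] [-1.7366e+02  1.1000e-01  8.0060e+01] [-8.1  1.5  6.2] 35.5
31.45 [ 514.2 -280.9   34.7] [-1.7366e+02  1.1000e-01  8.0060e+01] [-8.2  1.   6.8] 35.5
31.5 [ 514.3 -280.9   34.8] [-1.7366e+02  1.1000e-01  8.0060e+01] [-8.   2.4  7.8] 35.3
31.55 [ 514.3 -280.9   34.7] [-1.7366e+02  1.1000e-01  8.0060e+01] [-8.1  1.9  6.3] 35.5
31.6 [ 514.3 -280.9   34.8] [-1.7367e+02  1.1000e-01  8.0060e+01] [-8.3  1.9  6.9] 35.2
31.65 [ 514.3 -280.9   34.8] [-1.7366e+02  1.1000e-01  8.0060e+01] [-7.4  1.7  7.3] 35.1
31.7 [ 514.3 -280.9   34.7] [-1.7366e+02  1.1000e-01  8.0060e+01] [-7.2  1.9  7.2] 35.2
31.75 [ 514.3 -280.9   34.8] [-1.7366e+02  1.1000e-01  8.0060e+01] [-7.2  1.6  7.1] 35.0
18 score 0.58 shift 1.38 10.48 travel mm 13.8
18 score 0.69 shift 7.16 1.96 travel mm 14.8
```

View pics/t18.png

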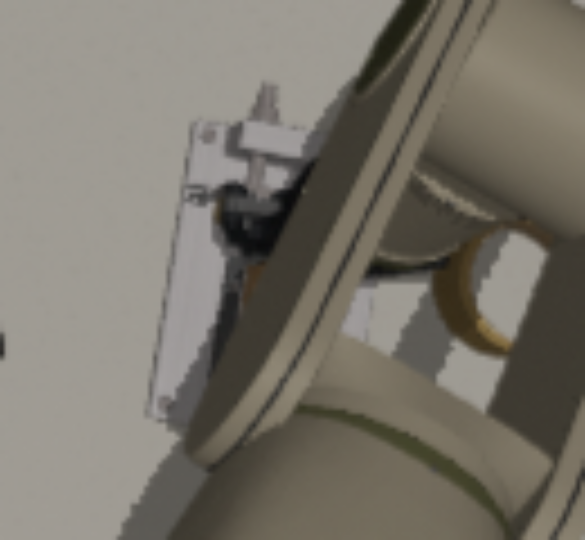

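The hold is steady: position constant to 0.1 mm, push about 7.7 N, pointer between the ribs. Handing in.

```bash
python3 -c "
from bench import *
print(hand_in()); s=sense(); print(s['time'],s['tool_pos'],s['ft_force'],s['finger_gap'])"
```

```text
the job is handed in; nothing more can be done
None
the job is handed in; nothing more can be done
```

I handed the job in with the foot block on the bed between the cheeks, tall end against the board, still gripped and pushing steadily. The hand-in gave no verdict.

**What I did:** I gripped the block by its tall end, set it in the channel and slid it to the board. On the way I let go and regripped twice with the block lying flat, because the wrist tilts a little nose-down under the push.

**Last checks**, over 0.6 s without moving (clock at about 31.8 s):

| Check | Result |
|---|---|
| Tool position | steady to 0.1 mm |
| Wrist force against the push | 7–8 N; includes some bed friction, so the board itself may get slightly less |
| Stop travel | about 14–15 mm: 13.8 and 14.8 mm from two image patches, about 15 mm from the tool position |
| Gripper opening | about 35 mm on the 36 mm block, at 60 N grip |
| Centring in the channel | within about 1 mm, judged from where the block touched each cheek |

**Uncertain or in disagreement:**
- **Image measurement:** the two image patches matched only weakly (scores 0.58 and 0.69), and the lower-scoring one gave an implausible direction of shift.
- **Tilt:** the tool turned about 2.2° (0.038 rad) nose-down after the last regrip. The block may have tilted by as much, within the 0.06 rad limit, but I could not see its underside.
- **Other objects:** nothing suggested that the plain block, stamp, cup or jar was touched, but I did not measure their positions at the end.

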